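# Bolt the pantry hatch behind the spice rack with the hooked rod

## Task

The pantry hatch beside the fondue shelf is shut but not bolted, and its bolt sits under the wire spice rack where the hand cannot get. Take the hooked rod from its birch rest, catch the stem of the bolt's knob from behind with the hook and draw the bolt towards you into its keep until you feel it bottom there, never pulling on it harder than 25 N and never touching it with the gripper. Then unhook, leave the bolt in its keep and lay the rod back in its rest as it lay before, without disturbing the things on the shelf.

Things in the scene. Friction and masses are not known exactly. Their poses are not given: they have to be found in the camera images.
- hook_rod: Loose 140 g hooked rod. Birch handle x -75 to 50 mm, 22 mm wide (y), 26 mm tall (z); then 8 mm dark steel rod straight to x = 200 mm, bent there 34 mm down (-z), the last 10 mm turned back as a lip. Origin: grip point in the handle, on the rod's axis, half-way up, with 25 mm free beside and below it in the rest; centre of mass 80 mm ahead. +x to the hook, +z up, hook hanging down
- rod_hook (a point): Middle of the upright 8 mm bar of the hook: 200 mm along x and 17 mm below hook_rod's origin, same axes. The hook's mouth (open towards the handle) is 26 mm high, centred at this height; its lip reaches 14 mm from here towards the handle; the hook ends 21 mm below here
- rod_rest: Fixed birch cradle, base 215 x 62 x 12 mm; origin on the table below rest_seat. The rod lies along the cradle's +x: the handle's tail on a flat notch 36 mm wide at x = -55 mm, cheeks 16 mm high, the steel in a V notch at x = 115 mm, 45 mm wide at its top; the hook hangs free past the far end
- rest_seat (a point): Where hook_rod's origin is when the rod lies in its rest (axes along the cradle's), 66 mm above the table
- bolt: Steel barrel bolt on the hatch, a fixed upright board face on its +y side. 12 mm bar along x, slides only along x: to -x (towards the robot) into the keep; stays where left; drags at 4 to 5 N, stops dead on the keep's floor. From the origin, on the bar's axis, an 8 mm stem juts out level along -y, ball at its end; a hook has room on it from y = -12 to -38 mm. z is up
- knob (a point): Centre of the 14 mm ball at the end of the bolt's stem, 46 mm along -y from bolt's origin
- bolt_nose (a point): End of the bolt's bar that goes into the keep, on its axis, 68 mm along -x from bolt's origin
- keep: Steel box keep fixed on the hatch's near jamb, 36 mm long. Origin: centre of its mouth, on the bolt's axis; the bolt enters along -x. Its inner floor cannot be seen, and its depth differs from time to time: 14 to 33 mm from the mouth. The bolt is home when its nose stands against that floor
- unit: Fixed drawer unit with shelf and hatch wall; origin on the table, x away from the robot, z up. In its axes, mm: shelf top z 140, x -160 to 250, y -175 to 215; hatch wall x -50 to 250, y 190 to 212, up to z 360; bolt's axis y 178, z 195; wire spice rack over the bolt, hung on the wall only: x -33 to 213, y 57 to 190, z 273 to 309. Space under the rack and in front of it is free
- pot: Burgundy ceramic fondue pot with stub handle on the shelf, 148 mm across, 85 mm high; origin: centre of its underside. Bystander
- burner: Steel burner with snuffer lid and three pot legs on the shelf, 100 mm across, 75 mm high; origin: centre of its underside. Bystander
- bowls: Stack of three stoneware bowls on the shelf, 100 mm across, 68 mm high; origin: centre of its underside. Bystander
- fork_block: Birch block 80 x 45 x 75 mm with six upright fondue forks on the shelf, 170 mm high in all; origin: centre of its underside. Bystander
Things that resemble listed ones, but are neither listed nor needed, are in the scene too. What is shaped like the rod_rest but pink or purple is not meant.

How it is judged:
By the outcome, as a careful person would: the job done as asked, in the order asked, and still so for the second after the job is handed in, with the robot touching nothing.
It also fails if it takes over 70 s, if anything falls off the work surface, if the arm or the gripper's body presses on something with over 40 N, if the wrist force passes 120 N, or if a joint passes its speed limit or range.

## Robot

A 7-joint arm with a two-finger parallel gripper is mounted at the origin on the work surface. World frame = base frame: x ahead of the robot, y to its left, z up, the work surface at z = 0. Lengths are in m, angles in rad, forces in N, time in s.
With the tool pointing down it reaches from about 0.425 to 0.95 m from the base axis. Payload 16.7 kg.
Tool frame: the origin (TCP) lies midway between the tips of the shut fingers; the grasp point (between the pads) lies 19 mm behind it; y points along the fingers, z is the direction in which the jaws open and shut, and the axes are right-handed (so a half turn about y gives the same grasp; the last joint's range is limited). The gripper opens to 94 mm and grips with 3 to 60 N. Pads are 16 mm wide; open, the fingers measure 119 mm over their backs; the gripper's body (75 mm by 177 mm) begins 78 mm behind the grasp point.
Start: joints at [-1.339, 0.426, 0.074, 1.606, -0.034, 1.111, -0.067], TCP at [0.252, 0.626, 0.205] pointing down, gripper open.
Joint ranges: [-2.85, 2.85], [-0.5, 2.14], [-1.23, 1.37], [0.21, 2.46], [-1.02, 4.16], [0.16, 2.05], [-2.73, 2.73]. Speed limits (rad/s): [1.89, 1.89, 2.39, 2.39, 3.01, 3.01, 3.01].

## Interface

Orientations are given as a 3x3 rotation matrix whose columns are the frame's x, y, z axes.
In Python, from rig import manip gives the robot as it stands.
- The arm moves only by the tool step_arm, never from a script. Its argument "series" is a list of rows, each a list of 3 entries, a list of its own where there are three numbers: the shift along the world's x, y, z in m, then the turn about the world's z in degrees, then the opening, from -1 (shut) to 1 (fully open). In form: [[[tx, ty, tz], yaw, claw], ...]. A call has 1 to 20 rows; each row shifts and turns the commanded pose from where the row before left it; what a row does not reach is not made up. A row lasts 1/8 s, in which the tool goes at most 62.5 mm and 10.7 degrees, less where a joint would pass 70% of its speed; a pose out of reach is approached as far as the arm can. A call is refused whole if a number of a shift passes 0.0625 or a number of a turn 10.7, either way. A call with a gripper value outside its range is refused whole. The fingers move at their own pace and stop on an object; "force" is the grip in N (left out, the last holds). Time passes only in rows, so rows that do not move let the fingers close. It gives the time, the measured TCP pose, the force and the opening at its end, in the units of the state.
- manip.state(): the state, without advancing time (a new reading comes with each control period).
- manip.capture(name): name is "scene" or "top" or "wrist"; returns a dict with "frame" (420x560x3 uint8, blue, green, red), "camera_matrix" (3x3 intrinsics, pixels), "D" ([k1, k2, p1, p2, k3] as OpenCV has them; the pictures are not rectified), "world_to_cam" (4x4, takes a point from world to camera coordinates); the wrist camera has in their place "tool_from_camera" (4x4, takes a point from camera to tool coordinates, whose origin is the TCP and whose axes are the tool frame's). Camera axes: x right, y down, z forward; pixel columns grow to the right and rows downward; lengths in m; the calibration is good to about 2 mm. A picture is of the moment at which its call begins: read the wrist's pose just before it. There is no depth.
- manip.hand_in(): hands the job in, once; it reports no verdict.
Trained networks look in a picture, given as the dict that the camera call returned (one of the last four; its "shot" number tells which), for a name from the list of things; names that differ only in an ending like _2 or _b are one class to them, and where a whole thing is asked for, a point or a joint stands for the part that bears it (a point fixed in the world has none). Each returns a list of dicts, best first, with "conf" (0 to 1); they miss things now and then, are a little off and sometimes report something else, mostly with a low value. They report only what shows in the picture. A call takes as long as a camera call. They do not tell look-alikes from the thing itself.
- manip.recognise(picture, query): "centre" ([x, y, z] in m, in world coordinates, good to about 4 mm: the middle of the surface that is visible of it).
- manip.outline_of(picture, query): "pixels" (420x560 bool, what is visible of it).
The state is a dict: "t": time; "q": joint angles; "qd": joint speeds; "joint_torque": joint torques, N m; "tcp_pos": TCP position; "tcp_rot": TCP orientation; "ft_force": force on the tool from outside, world axes, zero at the start; "moment": the same for the moment, N m; "finger_gap": finger opening in m.
Only numpy, scipy, OpenCV 4.12 (cv2) and the standard library are available. Lean on these libraries where they do the work, as an engineer would, in place of code of your own. Each camera call takes 0.05 s, during which the arm holds its last target.

## Working session

There is one attempt and no reset: what is moved stays moved. The work goes in short steps, Python scripts to look and compute and a tool call to move; the robot and the scene stay as the last step left them, time stands still between calls to the robot, and variables do not carry over. Pictures are saved under pics/ and viewed, and the job is handed in when it is done.

Besides the shell and the picture viewer there is one more tool, called after "Request:" in YAML: its name, and indented under it one key for each argument. step_arm: Moves the arm, as the interface text tells. Its arguments: {"type":"object","properties":{"series":{"type":"array","items":{"type":"array"}},"force":{"type":"number"}},"required":["series"]}

```bash
ls; mkdir -p pics
python3 - <<'E'
from rig import manip
import cv2
s=manip.state(); print({k:(v.round(3).tolist() if hasattr(v,'round') and hasattr(v,'tolist') else v) for k,v in s.items()})
for n in ["scene","top","wrist"]:
    p=manip.capture(n); cv2.imwrite(f"pics/{n}0.png",p["frame"]); print(n,p["camera_matrix"],p["D"],p.get("world_to_cam"),p.get("tool_from_camera"))
    for q in ["hook_rod","rod_rest","bolt","knob","keep","unit","pot"]:
        try:
            for r in manip.recognise(p,q)[:4]: print(q,[round(float(x),3) for x in r["centre"]],round(float(r["conf"]),2))
        except Exception as e: print(q,e)
E
```

```text
pics
{'t': 0.0, 'q': [-1.339, 0.427, 0.074, 1.607, -0.034, 1.111, -0.067], 'qd': [-0.0, 0.002, -0.0, 0.001, -0.001, 0.0, -0.001], 'joint_torque': [0.001, -93.583, 3.667, -45.416, -0.049, 0.021, 0.0], 'tcp_pos': [0.251, 0.626, 0.205], 'tcp_rot': [[0.928, -0.0, 0.373], [-0.373, -0.001, 0.928], [0.0, -1.0, -0.001]], 'ft_force': [-0.079, -0.142, 0.674], 'moment': [0.015, 0.05, -0.019], 'finger_gap': 0.09395831687107255}
scene [[462.84871487   0.         280.82637537]
 [  0.         462.84871487 206.62638389]
 [  0.           0.           1.        ]] [-0.14582014  0.          0.          0.          0.        ] [[-0.28281539  0.95908448 -0.01313043  0.31613171]
 [ 0.52575989  0.14355775 -0.8384317  -0.12403272]
 [-0.80224186 -0.24402484 -0.54484849  1.7615352 ]
 [ 0.          0.          0.          1.        ]] None
hook_rod [0.509, -0.316, 0.071] 0.64
rod_rest [0.606, -0.562, 0.014] 0.94
rod_rest [0.169, -0.265, 0.04] 0.77
rod_rest [0.366, -0.528, 0.021] 0.72
rod_rest [0.539, -0.313, 0.015] 0.6
bolt [0.679, 0.162, 0.2] 0.49
knob [0.679, 0.163, 0.196] 0.52
knob [0.541, -0.313, 0.016] 0.
[... 667 characters left out ...]
0.311, 0.012] 0.67
bolt [0.67, 0.165, 0.2] 0.47
bolt [0.48, -0.326, 0.078] 0.34
bolt [0.771, 0.013, 0.216] 0.3
knob [0.67, 0.162, 0.2] 0.5
keep [0.58, 0.157, 0.21] 0.61
unit [0.653, 0.086, 0.14] 0.71
pot [0.793, -0.091, 0.182] 0.79
wrist [[321.85958786   0.         281.85155318]
 [  0.         321.85958786 207.24138847]
 [  0.           0.           1.        ]] [-0.01088144  0.          0.          0.          0.        ] None [[-3.18527246e-05  9.64382803e-01  2.64510507e-01 -7.72416423e-02]
 [ 8.68760896e-04 -2.64510381e-01  9.64382447e-01 -1.79275798e-01]
 [ 9.99999622e-01  2.60514593e-04 -8.29392691e-04  1.75232627e-04]
 [ 0.00000000e+00  0.00000000e+00  0.00000000e+00  1.00000000e+00]]
```

View pics/scene0.png

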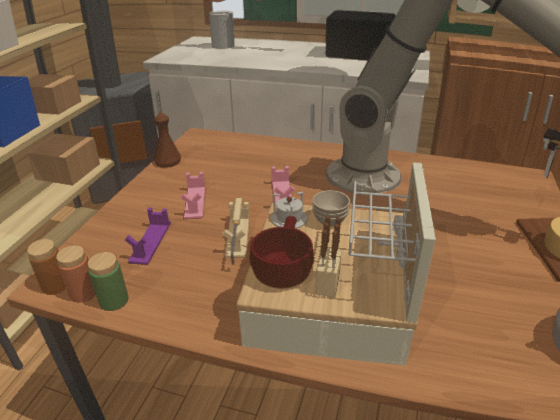

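View pics/top0.png

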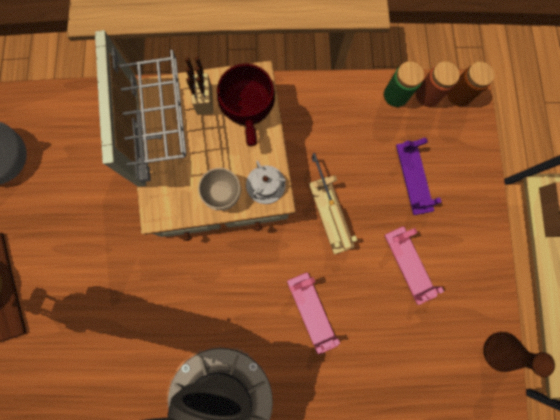

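View pics/wrist0.png

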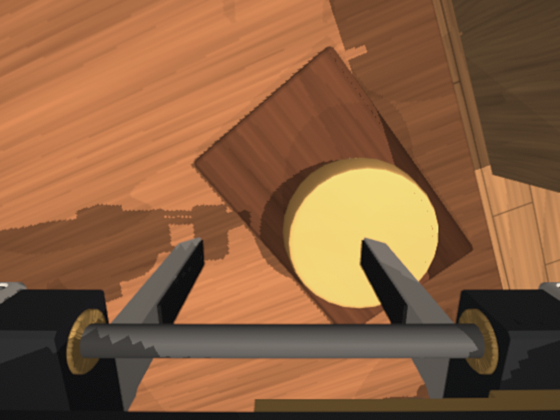

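The scene shows the birch rest with rod at about (238,225) in the scene view and (330,215) in the top view. The unit with rack and hatch is at the left of the top view. Next I'll measure on zoomed crops.

Run:
```python
import cv2
a=cv2.imread("pics/top0.png"); b=cv2.imread("pics/scene0.png")
def crop(im,x,y,w,h,f,n):
    cv2.imwrite(n,cv2.resize(im[y:y+h,x:x+w],None,fx=f,fy=f,interpolation=cv2.INTER_CUBIC))
crop(a,90,25,220,165,3.6,"pics/c_top_unit.png")
crop(a,295,145,75,115,5,"pics/c_top_rod.png")
crop(b,230,160,210,195,3,"pics/c_scene_unit.png")
crop(b,205,185,70,90,6,"pics/c_scene_rod.png")
```

```text
(no output)
```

View pics/c_top_unit.png

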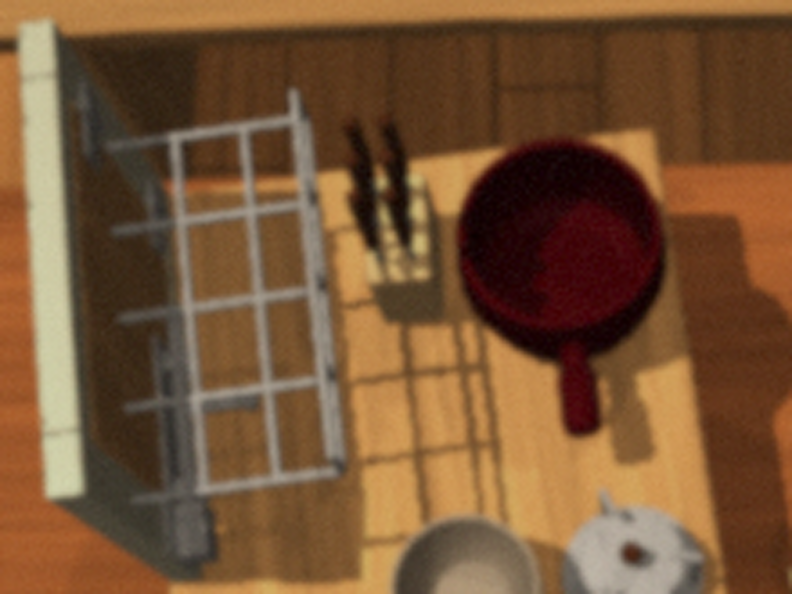

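View pics/c_top_rod.png

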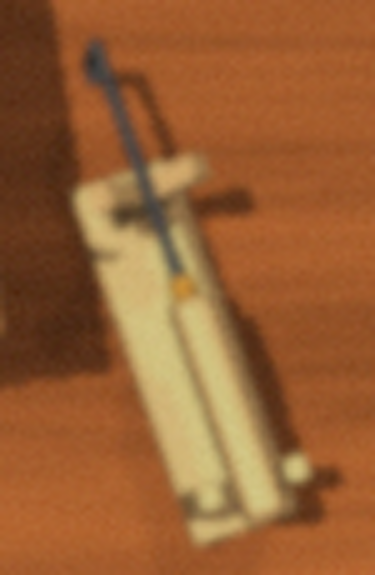

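View pics/c_scene_unit.png

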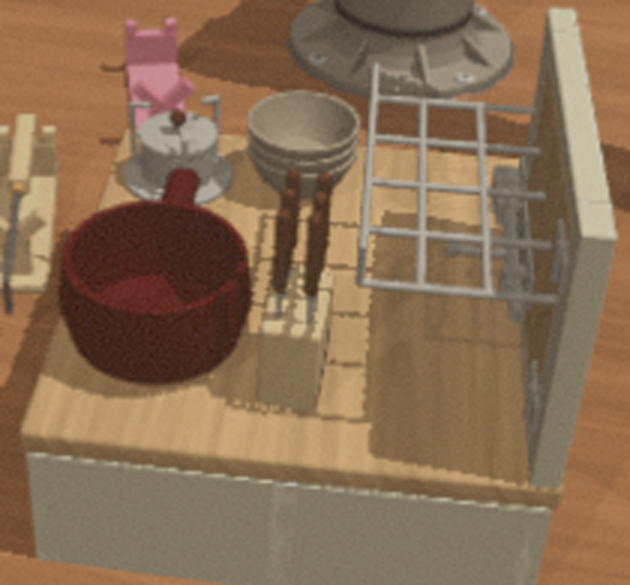

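View pics/c_scene_rod.png

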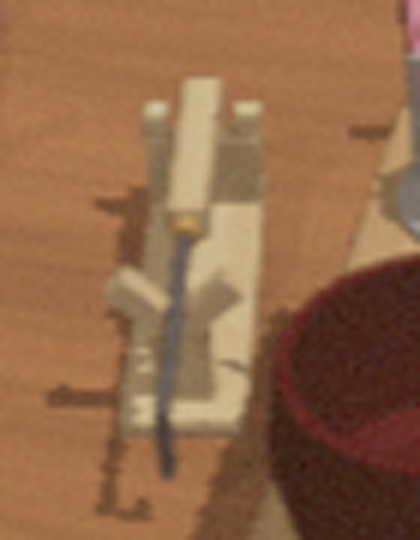

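```bash
cat > h.py <<'E'
import numpy as np, cv2
from scipy.optimize import least_squares
TOP=dict(K=np.array([[399.06716718,0,273.86178727],[0,399.06716718,209.79295581],[0,0,1]]),D=np.array([-0.06789508,0,0,0,0]),T=np.array([[-0.02824474,-0.99956539,0.00844199,-0.14408998],[-0.9866265,0.02652085,-0.16082533,0.51309325],[0.16053155,-0.01287156,-0.98694678,1.05704268],[0,0,0,1]]))
SC=dict(K=np.array([[462.84871487,0,280.82637537],[0,462.84871487,206.62638389],[0,0,1]]),D=np.array([-0.14582014,0,0,0,0]),T=np.array([[-0.28281539,0.95908448,-0.01313043,0.31613171],[0.52575989,0.14355775,-0.8384317,-0.12403272],[-0.80224186,-0.24402484,-0.54484849,1.7615352],[0,0,0,1]]))
def cam(p,s=None):
    d=dict(K=np.array(p["camera_matrix"]),D=np.array(p["D"]))
    if "world_to_cam" in p: d["T"]=np.array(p["world_to_cam"])
    else:
        W=np.eye(4);W[:3,:3]=s["tcp_rot"];W[:3,3]=s["tcp_pos"]
        d["T"]=np.linalg.inv(W@np.array(p["tool_from_camera"]))
    return d
def proj(c,P):
    P=np.atleast_2d(np.asarray(P,float))
    r,_=cv2.Rodrigues(c["T"][:3,:3])
    return cv2.projectPoints(P.reshape(-1,1,3),r,c["T"][:3,3],c["K"],c["D"])[0].reshape(-1,2)
def tri(obs,x0=(0.6,0,0.1)):
    f=lambda x: np.concatenate([(proj(c,x)-np.array(uv)).ravel() for c,uv in obs])
    r=least_squares(f,x0); return r.x,np.abs(r.fun).max()
def onz(c,uv,z):
    f=lambda x:(proj(c,[x[0],x[1],z])-np.array(uv)).ravel()
    return least_squares(f,[0.6,0]).x
def pose(x,P):
    c,s=np.cos(x[2]),np.sin(x[2]); P=np.atleast_2d(P)
    return np.c_[x[0]+c*P[:,0]-s*P[:,1],x[1]+s*P[:,0]+c*P[:,1],P[:,2]+(x[3] if len(x)>3 else 0)]
def fit(groups,x0):
    f=lambda x: np.concatenate([(proj(c,pose(x,M))-np.array(uv)).ravel() for c,M,uv in groups])
    return least_squares(f,x0,loss="soft_l1")
E
python3 - <<'E'
from h import *
t=[([-.05,.212,.36],(103.1,163.1)),([-.05,.19,.36],(113.6,161.9)),([.25,.19,.36],(105.3,31.1)),([.25,.212,.36],(95.6,32.5)),([.25,-.175,.14],(271.9,61.1)),([-.16,-.175,.14],(294,213)),([-.16,.215,.14],(142,232))]
s=[([.25,.19,.36],(425,239)),([.25,.212,.36],(434,238.3)),([-.05,.19,.36],(414,165)),([-.05,.212,.36],(421.7,164)),([.25,-.175,.14],(238.3,306.7)),([.25,.215,.14],(416,325))]
r=fit([(TOP,[a for a,_ in t],[b for _,b in t]),(SC,[a for a,_ in s],[b for _,b in s])],[.65,0,0])
print(r.x,np.degrees(r.x[2])); print(np.round(r.fun.reshape(-1,2),1))
print("bolt axis pts at unit x=0",pose(r.x,[[0,.178,.195],[.1,.178,.195],[-.033,.06,.273],[-.05,.19,.36]]).round(3))
print("knob",tri([(TOP,(162.3,136.7)),(SC,(379,241.7))]))
print("tail",tri([(TOP,(348.6,247)),(SC,(238.7,198.7))]))
print("front",tri([(TOP,(331.4,202.6)),(SC,(236.2,220.8))]))
E
```

```text
[ 0.63320768 -0.01811734  0.11061435] 6.3377355973997185
[[-0.7  0.6]
 [-0.4  0.3]
 [ 0.  -1.5]
 [-0.2 -1.4]
 [ 0.5 -0.7]
 [ 0.9 -4. ]
 [-1.6 -1.8]
 [-1.7 -2. ]
 [ 1.4 -0.2]
 [-1.1 -3.6]
 [ 0.6 -1.9]
 [-2.5 -4.5]
 [ 1.9 -2.4]]
bolt axis pts at unit x=0 [[0.614 0.159 0.195]
 [0.713 0.17  0.195]
 [0.594 0.038 0.273]
 [0.563 0.165 0.36 ]]
knob (array([0.67309333, 0.1131796 , 0.19433767]), np.float64(0.3223724290526775))
tail (array([ 0.39879721, -0.35275289,  0.07223963]), np.float64(0.09049948254892115))
front (array([ 0.51946995, -0.31367883,  0.07342179]), np.float64(0.26453183999177554))
```

Request:
step_arm:
  series:
    - [[0.05, -0.05, 0.025], 4, 0.1]
    - [[0.05, -0.05, 0.025], 4, 0.1]
    - [[0.05, -0.05, 0.025], 4, 0.1]
    - [[0.04, -0.05, 0.025], 4, 0.1]
    - [[0, -0.05, 0], 4, 0.1]
    - [[0, -0.05, 0], 4, 0.1]
    - [[0, -0.05, 0], 4, 0.1]
    - [[0, -0.05, 0], 4, 0.1]
    - [[0, -0.05, 0], 4, 0.1]
    - [[0, -0.05, 0], 4, 0.1]
    - [[0, -0.05, 0], 0, 0.1]
    - [[0, -0.05, 0], 0, 0.1]
    - [[0, -0.05, 0], 0, 0.1]
    - [[0, -0.05, 0], 0, 0.1]
    - [[0, -0.05, 0], 0, 0.1]
    - [[0, -0.05, 0], 0, 0.1]
    - [[0, -0.05, 0], 0, 0.1]
    - [[0, -0.05, 0], 0, 0.1]
    - [[0, -0.05, 0], 0, 0.1]
    - [[0, -0.036, 0], 0, 0.1]

```text
t: 3.7
tcp_pos: [0.4126, -0.3321, 0.291]
tcp_rot: [[0.951, 0.001, -0.31], [0.31, -0.001, 0.951], [0.001, -1.0, -0.001]]
ft_force: [-0.5, 0.7, -0.2]
finger_gap: 0.0513
```

Run:
```python
from rig import manip
import cv2,pickle
s=manip.state(); p=manip.capture("wrist"); cv2.imwrite("pics/w1.png",p["frame"]); pickle.dump((s,p),open("w1.pkl","wb")); print(s["tcp_pos"],s["q"])
```

```text
[ 0.4125853  -0.33213584  0.29102532] [-0.26039047  0.14306705  0.92263604  1.86093866 -0.122425    1.19546586
  2.58855866]
```

View pics/w1.png

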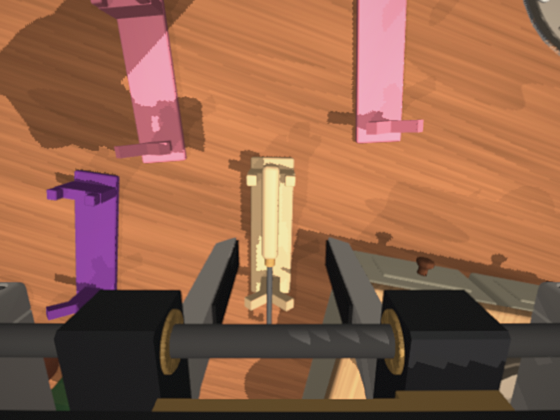

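Request:
step_arm:
  series:
    - [[0.03, 0, -0.05], 0, 0.1]
    - [[0.02, 0, -0.05], 0, 0.1]
    - [[0, 0, 0], 0, 0.1]
    - [[0, 0, 0], 0, 0.1]

```text
t: 4.25
tcp_pos: [0.4624, -0.3309, 0.192]
tcp_rot: [[0.951, 0.001, -0.31], [0.31, -0.001, 0.951], [0.0, -1.0, -0.001]]
ft_force: [-0.0, -0.1, 0.5]
finger_gap: 0.0517
```

Run:
```python
from rig import manip
import cv2,pickle
s=manip.state(); p=manip.capture("wrist"); cv2.imwrite("pics/w2.png",p["frame"]); pickle.dump((s,p),open("w2.pkl","wb")); print(s["tcp_pos"],s["q"])
```

```text
[ 0.46244753 -0.3309454   0.1920397 ] [-0.15544317  0.34925566  0.83341948  1.8981699  -0.30093373  1.02303951
  2.69293177]
```

View pics/w2.png

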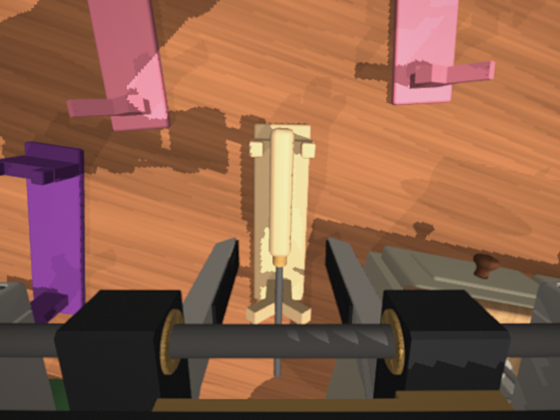

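Both wrist views show the rod in the birch rest. Its handle tail is at about (271,166) then (283,130), and its brass collar at about (270,262) then (280,260). I'll zoom in for better pixel positions.

Run:
```python
import cv2,numpy as np
a=cv2.imread("pics/w1.png"); b=cv2.imread("pics/w2.png")
A=cv2.resize(a[150:330,230:310],None,fx=3.2,fy=3.2,interpolation=cv2.INTER_CUBIC)
B=cv2.resize(b[115:295+90,230:330],None,fx=2.2,fy=2.2,interpolation=cv2.INTER_CUBIC)
h=max(A.shape[0],B.shape[0])
A=cv2.copyMakeBorder(A,0,h-A.shape[0],0,10,0);B=cv2.copyMakeBorder(B,0,h-B.shape[0],0,0,0)
cv2.imwrite("pics/c12.png",np.hstack([A,B])); print(A.shape)
```

```text
(594, 266, 3)
```

View pics/c12.png

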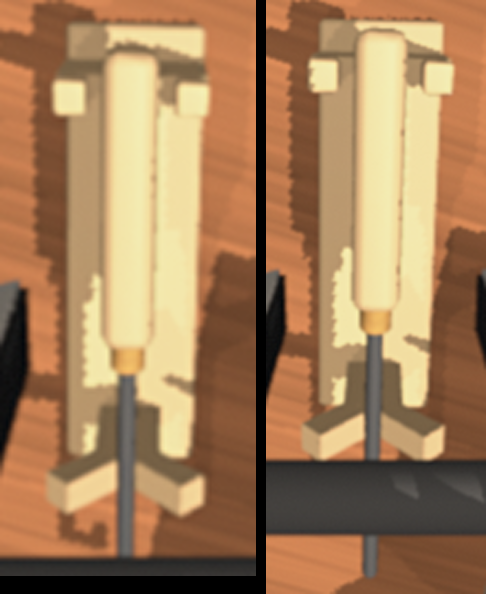

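Run:
```python
from h import *
import pickle
C=[cam(p,s) for s,p in (pickle.load(open(f,"rb")) for f in("w1.pkl","w2.pkl"))]
a,e=tri([(C[0],(270.9,167.8)),(C[1],(282.7,130.5))]);b,e2=tri([(C[0],(270,258.4)),(C[1],(280,255.9))])
c,e3=tri([(C[0],(269.8,266.5)),(C[1],(279.8,265.5))])
print(a,b,c,e,e2,e3); 
for q in(b,c):
  d=q-a;print(np.linalg.norm(d),np.degrees(np.arctan2(d[1],d[0])),d[2])
# with z fixed at 0.079 - mixed
for i,(u,v,w) in enumerate([((270.9,167.8),(270,258.4),(269.4,323.4)),((282.7,130.5),(280,255.9),(277.3,376.4))]):
  for z in (.073,.079):
    p=onz(C[i],u,z);q=onz(C[i],v,z);r=onz(C[i],w,z-.009);print(i,z,p,q,np.linalg.norm(q-p),np.degrees(np.arctan2(*(q-p)[::-1])),np.degrees(np.arctan2(*(r-p)[::-1])))
# rest base top corners
```

```text
[ 0.39815859 -0.35103827  0.0780142 ] [ 0.51899407 -0.31448172  0.06474962] [ 0.52716338 -0.3119944   0.07043537] 0.04831591794606993 0.0269039101642079 0.5217903590868218
0.12693913772031473 16.83221984259218 -0.013264575185858898
0.13499666423259535 16.838667562116512 -0.007578830219318322
0 0.073 [ 0.39891336 -0.35091471] [ 0.5152994  -0.31534325] 0.12170060700438826 16.99489999168366 16.93436639937794
0 0.079 [ 0.39800975 -0.35098854] [ 0.51263795 -0.31595434] 0.11986250834751899 16.994899991682946 16.933280580669447
1 0.073 [ 0.39831598 -0.35101094] [ 0.51551417 -0.31554887] 0.12244580083631935 16.83487150895622 16.813430756372785
1 0.079 [ 0.39812823 -0.35108261] [ 0.51296905 -0.31633385] 0.11998287956925441 16.83487150895627 16.81351883817365
```

Request:
step_arm:
  series:
    - [[0.0075, 0.002, -0.02], -1, 0.1]
    - [[0, 0, -0.04], 0, 0.1]
    - [[0, 0, -0.04], 0, 0.1]
    - [[0, 0, 0], 0, 0.1]

```text
t: 4.8
tcp_pos: [0.4692, -0.3273, 0.0892]
tcp_rot: [[0.956, -0.003, -0.294], [0.294, 0.002, 0.956], [-0.002, -1.0, 0.002]]
ft_force: [-0.4, 0.2, 1.6]
finger_gap: 0.0518
```

Run:
```python
from rig import manip
import cv2,pickle
s=manip.state(); p=manip.capture("wrist"); cv2.imwrite("pics/w3.png",p["frame"]); print(s["tcp_pos"],s["tcp_rot"],s["q"])
```

```text
[ 0.4692276  -0.3273109   0.08924998] [[ 0.95588855 -0.00253595 -0.29371867]
 [ 0.29372335  0.00171848  0.95588893]
 [-0.00191934 -0.99999531  0.00238755]] [-7.55554757e-04  4.64509506e-01  6.38800976e-01  1.96883974e+00
 -3.70902540e-01  8.28626424e-01  2.71219368e+00]
```

View pics/w3.png

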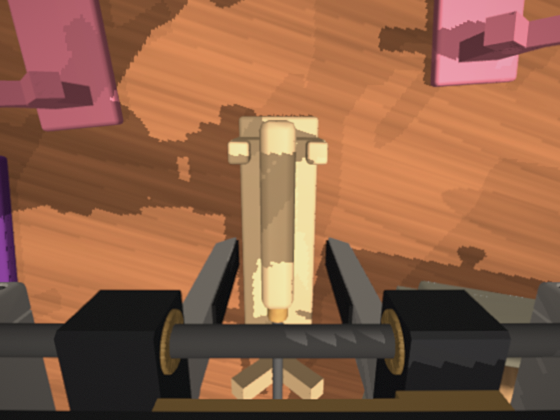

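Request:
step_arm:
  series:
    - [[0.001, -0.002, -0.02], 0, 0.1]
    - [[0, 0, -0.02], 0, 0.1]
    - [[0, 0, -0.002], 0, 0.1]
    - [[0, 0, 0], 0, 0.1]

```text
t: 5.35
tcp_pos: [0.4721, -0.3306, 0.0502]
tcp_rot: [[0.956, 0.001, -0.294], [0.294, -0.001, 0.956], [0.001, -1.0, -0.001]]
ft_force: [-0.7, -0.9, 0.6]
finger_gap: 0.0512
```

Run:
```python
from rig import manip
import cv2,pickle
s=manip.state(); p=manip.capture("wrist"); cv2.imwrite("pics/w4.png",p["frame"]); print(s["tcp_pos"],s["tcp_rot"],s["q"],s["ft_force"])
```

```text
[ 0.47206242 -0.33064989  0.05019983] [[ 9.55727795e-01  1.44871760e-03 -2.94248677e-01]
 [ 2.94250133e-01 -9.18387058e-04  9.55728003e-01]
 [ 1.11434580e-03 -9.99998529e-01 -1.30401338e-03]] [ 0.07935594  0.50932994  0.54090161  1.98255898 -0.3783979   0.74719824
  2.71514098] [-0.70309337 -0.92779435  0.64260351]
```

View pics/w4.png

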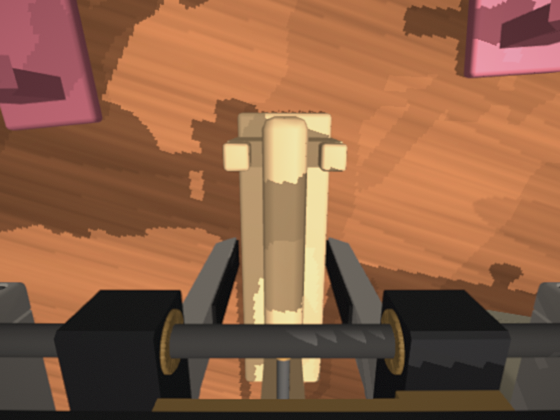

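Request:
step_arm:
  series:
    - [[-0.0022, 0.0015, -0.003], 0, 0.1]
    - [[0, 0, 0], 0, -0.5]
    - [[0, 0, 0], 0, -1]
    - [[0, 0, 0], 0, -1]
    - [[0, 0, 0], 0, -1]
    - [[0, 0, 0], 0, -1]
    - [[0, 0, 0], 0, -1]
  force: 30

```text
t: 6.28
tcp_pos: [0.4693, -0.3288, 0.0458]
tcp_rot: [[0.956, 0.0, -0.294], [0.294, -0.0, 0.956], [0.0, -1.0, -0.0]]
ft_force: [0.3, -2.6, -0.4]
finger_gap: 0.0217
```

Request:
step_arm:
  series:
    - [[0, 0, 0], 0, -1]
    - [[0, 0, 0], 0, -1]
  force: 60

```text
t: 6.52
tcp_pos: [0.4692, -0.3288, 0.0458]
tcp_rot: [[0.956, 0.0, -0.294], [0.294, -0.0, 0.956], [0.0, -1.0, -0.0]]
ft_force: [0.9, -3.7, -0.8]
finger_gap: 0.0216
```

Request:
step_arm:
  series:
    - [[0, 0, 0.02], 0, -1]
    - [[0, 0, 0.04], 0, -1]
    - [[0, 0, 0.05], 0, -1]
    - [[0, 0, 0.05], 0, -1]
    - [[0, 0, 0.05], 0, -1]
    - [[0, 0, 0.05], 0, -1]
    - [[0, 0, 0], 0, -1]

```text
t: 7.4
tcp_pos: [0.4698, -0.3294, 0.3101]
tcp_rot: [[0.956, 0.005, -0.294], [0.294, -0.001, 0.956], [0.005, -1.0, -0.003]]
ft_force: [0.1, 0.2, -2.2]
finger_gap: 0.0218
```

Run:
```python
from rig import manip
from h import *
import pickle
s=manip.state(); print(s["tcp_pos"],s["q"],s["ft_force"],s["moment"])
P={}
for n in("scene","top","wrist"):
    p=manip.capture(n); cv2.imwrite(f"pics/{n}5.png",p["frame"]); pickle.dump((s,p),open(n+"5.pkl","wb"))
    if n!="wrist":
      for q in("bowls","burner","pot","fork_block","keep","hook_rod","rod_hook"):
        for r in manip.recognise(p,q)[:2]: print(n,q,np.round(r["centre"],3),round(float(r["conf"]),2))
```

```text
[ 0.46975194 -0.32939534  0.31005495] [-0.07916083  0.20165122  0.68764431  1.73918428 -0.13653856  1.24328854
  2.51148763] [ 0.13865297  0.20748392 -2.2462232 ] [0.00287339 0.13177768 0.00877242]
scene bowls [ 0.53  -0.03   0.196] 0.76
scene bowls [ 0.515 -0.306  0.332] 0.7
scene burner [ 0.574 -0.136  0.181] 0.92
scene pot [0.845 0.091 0.142] 0.74
scene pot [ 0.763 -0.1    0.195] 0.64
scene fork_block [0.82  0.024 0.216] 0.84
scene fork_block [ 0.501 -0.32   0.018] 0.64
scene hook_rod [ 0.516 -0.308  0.332] 0.64
scene rod_hook [ 0.518 -0.306  0.331] 0.74
scene rod_hook [0.839 0.088 0.145] 0.22
top bowls [ 0.541 -0.024  0.182] 0.66
top bowls [0.652 0.09  0.139] 0.25
top burner [ 0.552 -0.137  0.191] 0.79
top pot [ 0.792 -0.096  0.18 ] 0.65
top pot [ 0.597 -0.29   0.323] 0.35
top fork_block [0.769 0.015 0.216] 0.67
top keep [0.582 0.154 0.211] 0.56
top keep [ 0.568 -0.291  0.012] 0.42
top hook_rod [ 0.596 -0.295  0.324] 0.6
top rod_hook [ 0.596 -0.292  0.33 ] 0.66
```

View pics/scene5.png

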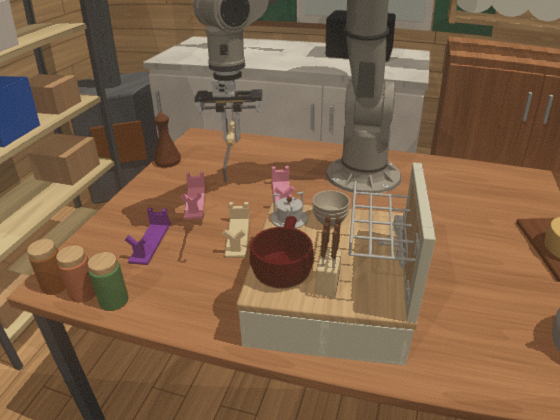

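View pics/top5.png

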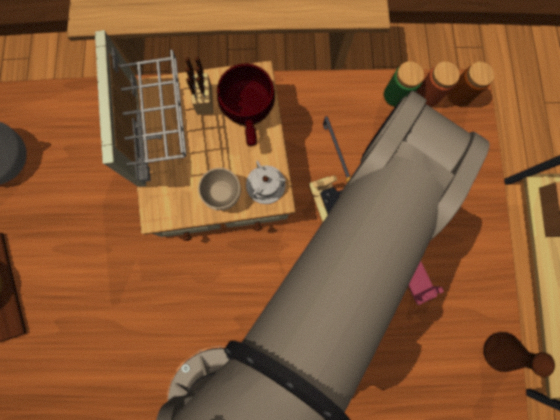

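View pics/wrist5.png

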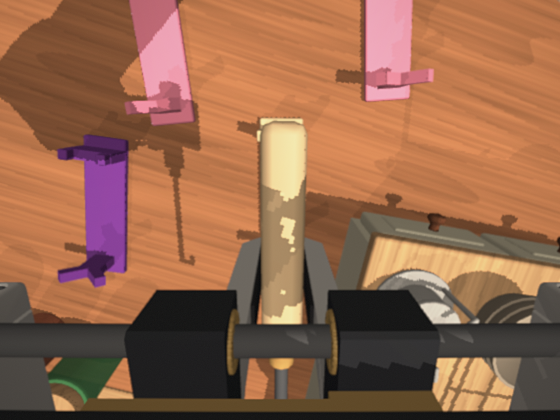

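The rod is held square to the jaws (wrist view, handle at about u = 283). The shelf items are unmoved. Next I move to in front of the rack, still high.

Request:
step_arm:
  series:
    - [[0.006, 0.05, 0], -2, -1]
    - [[0.006, 0.05, 0], -2, -1]
    - [[0.006, 0.05, 0], -2, -1]
    - [[0.006, 0.05, 0], -2, -1]
    - [[0.003, 0.05, 0], -2, -1]
    - [[0, 0.05, 0], -0.8, -1]
    - [[0, 0, -0.03], 0, -1]
    - [[0, 0, -0.03], 0, -1]
    - [[0, 0, -0.019], 0, -1]
    - [[0, 0, 0], 0, -1]

```text
t: 9.5
tcp_pos: [0.4955, -0.0287, 0.2258]
tcp_rot: [[0.994, -0.002, -0.11], [0.11, -0.001, 0.994], [-0.002, -1.0, -0.0]]
ft_force: [-0.4, 0.7, -1.0]
finger_gap: 0.0217
```

```bash
cat > shot.py <<'E'
import sys
from rig import manip
from h import *
import pickle
n=sys.argv[1]
s=manip.state(); print(np.round(s["tcp_pos"],4),np.round(s["q"],3),np.round(s["ft_force"],2),np.round(s["tcp_rot"],3).tolist())
def crop(im,x,y,w,h,f): return cv2.resize(im[y:y+h,x:x+w],None,fx=f,fy=f,interpolation=cv2.INTER_CUBIC)
p=manip.capture("top"); cv2.imwrite(f"pics/top{n}.png",p["frame"]); a=crop(p["frame"],100,80,120,110,5)
cv2.imwrite(f"pics/ct{n}.png",a)
p=manip.capture("scene"); cv2.imwrite(f"pics/scene{n}.png",p["frame"]); b=crop(p["frame"],310,160,130,120,5)
cv2.imwrite(f"pics/cs{n}.png",b)
E
python3 shot.py 6
```

```text
[ 0.4955 -0.0287  0.2258] [-0.501  0.11   0.468  1.994 -0.057  1.052  1.674] [-0.35  0.69 -1.04] [[0.994, -0.002, -0.11], [0.11, -0.001, 0.994], [-0.002, -1.0, -0.0]]
```

View pics/ct6.png

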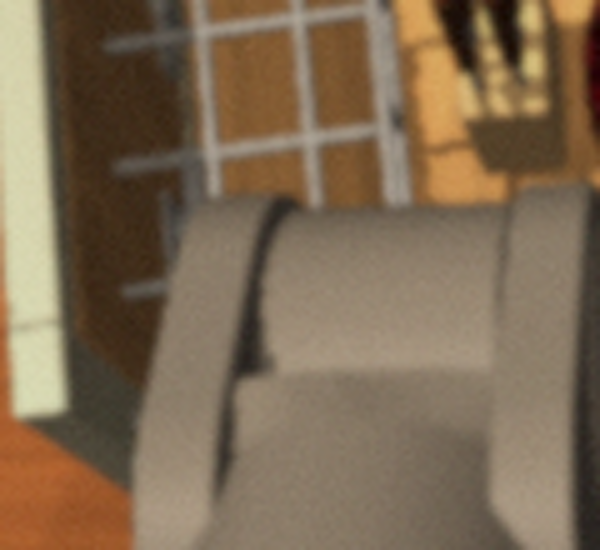

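View pics/scene6.png

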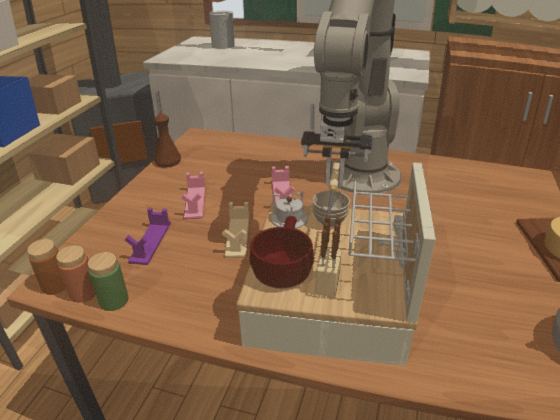

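View pics/cs6.png

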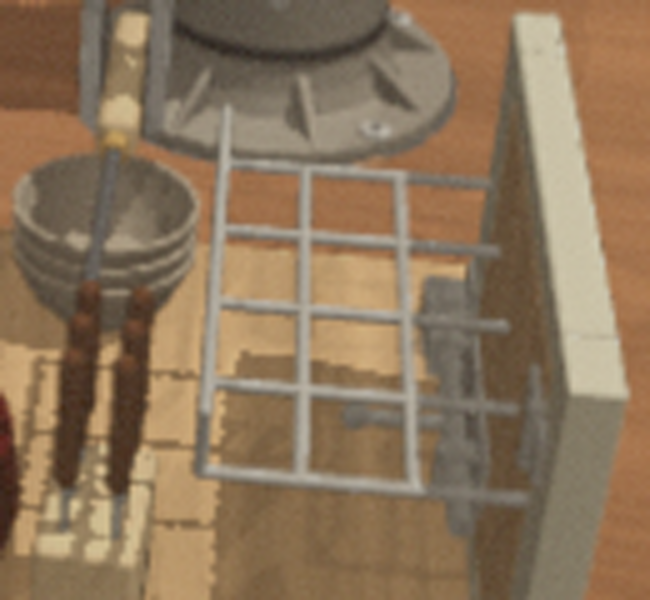

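Run:
```python
import cv2
a=cv2.imread("pics/top0.png"); b=cv2.imread("pics/scene0.png")
cv2.imwrite("pics/z1.png",cv2.resize(a[100:190,120:180],None,fx=6.5,fy=6.5,interpolation=cv2.INTER_CUBIC))
cv2.imwrite("pics/z2.png",cv2.resize(b[205:275,370:420],None,fx=8,fy=8,interpolation=cv2.INTER_CUBIC))
```

```text
(no output)
```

View pics/z1.png

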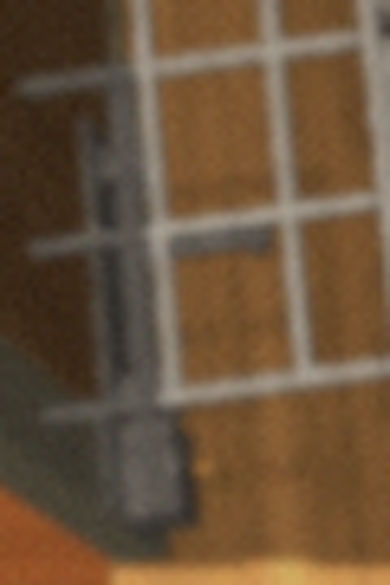

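View pics/z2.png

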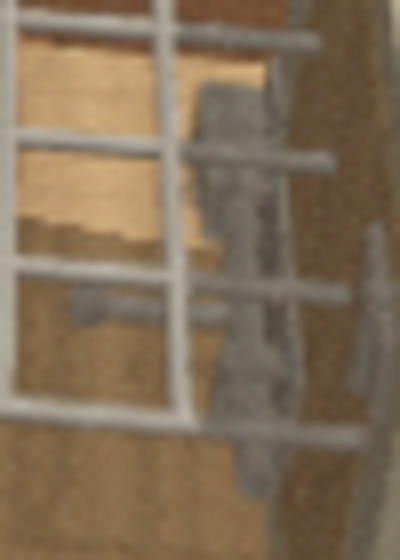

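Run:
```python
from h import *
k,e=tri([(TOP,(160,136.5)),(SC,(381,243.1))]);print("knob",k,e)
print("top@.195",onz(TOP,(160,136.5),.195),"scene@.195",onz(SC,(381,243.1),.195))
# stem root-ish pts at z .195
a=onz(TOP,(120+185/6.5,100+245/6.5),.195); print(a)
# hook steel check at TCP6: rod brass front scene px
U=[0.633,-.018,np.radians(6.3)]
for n,uv in(("brass",(310+117/5,160+138/5)),("tip?",(310+92/5,160+275/5))):
    print(n,uv,onz(SC,uv,.245))
print(proj(SC,[[.4955+.05*.994,-.0287+.0055,.2448+.013],[.4955+.125*.994,-.0287+.125*.11,.2448+.004]]))
```

```text
knob [0.67456822 0.11883952 0.1924617 ] 0.0892385154444355
top@.195 [0.67367097 0.11790566] scene@.195 [0.67786857 0.11913338]
[0.67154845 0.14641419]
brass (333.4, 187.6) [ 0.53920668 -0.02466174]
tip? (328.4, 215.0) [ 0.66759494 -0.01182687]
[[333.751584   184.54589893]
 [331.11429782 202.9783565 ]]
```

Request:
step_arm:
  series:
    - [[0.008, 0, 0.005], 0, -1]
    - [[0, 0.04, 0], 0, -1]
    - [[0, 0.04, 0], 0, -1]
    - [[0, 0.04, 0], 0, -1]
    - [[0, 0.029, 0], 0, -1]
    - [[0, 0, 0], 0, -1]

```text
t: 10.35
tcp_pos: [0.5048, 0.1229, 0.2326]
tcp_rot: [[0.994, 0.001, -0.114], [0.114, 0.001, 0.994], [0.001, -1.0, 0.001]]
ft_force: [0.5, -0.6, -2.2]
finger_gap: 0.0217
```

```bash
python3 shot.py 7
```

```text
[0.5048 0.1229 0.2326] [-0.681  0.143  0.355  1.937 -0.057  1.07   1.383] [ 0.49 -0.56 -2.18] [[0.994, 0.001, -0.114], [0.114, 0.001, 0.994], [0.001, -1.0, 0.001]]
```

View pics/cs7.png

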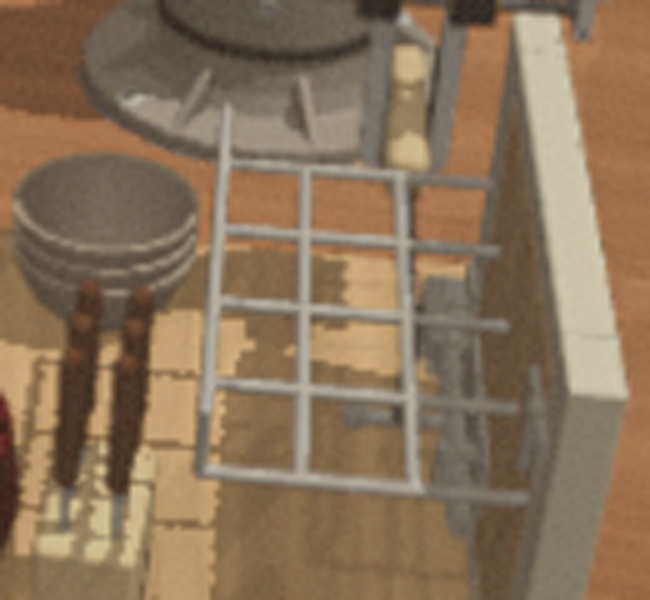

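View pics/ct7.png

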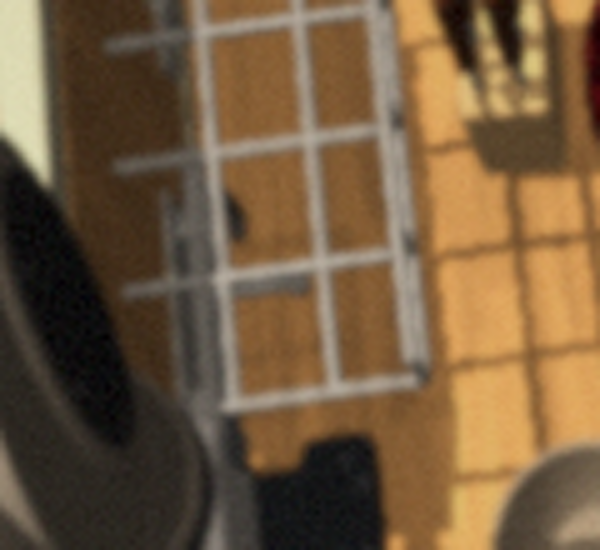

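Run:
```python
from h import *
t=np.array([.5048,.1229,.2326]);x=np.array([.994,.114,0])
H=t+.2*x+[0,0,.019]
P=[H,H-[0,0,.038],H-.014*x-[0,0,.034],t+.125*x+[0,0,.019],t+.1*x+[0,0,.019]]
for c,o in((TOP,(100,80)),(SC,(310,160))): print(((proj(c,P)-o)*5).round(0).tolist())
```

```text
[[210.0, 182.0], [234.0, 213.0], [234.0, 237.0], [223.0, 335.0], [227.0, 386.0]]
[[422.0, 358.0], [411.0, 425.0], [412.0, 400.0], [417.0, 266.0], [415.0, 237.0]]
```

The top crop shows the hook end as a dark blob at (235,215), within about a pixel of the prediction. It is past the stem (row 285) and on the wall side of the ball (u = 300). I lower it behind the stem.

Request:
step_arm:
  series:
    - [[0, -0.002, -0.01], 0, -1]
    - [[0, 0, -0.015], 0, -1]
    - [[0, 0, -0.0145], 0, -1]
    - [[0, 0, 0], 0, -1]
    - [[0, 0, 0], 0, -1]

```text
t: 11.08
tcp_pos: [0.5043, 0.1183, 0.1922]
tcp_rot: [[0.994, -0.0, -0.11], [0.11, -0.0, 0.994], [-0.0, -1.0, -0.0]]
ft_force: [-0.2, -0.2, -0.9]
finger_gap: 0.0219
```

```bash
python3 shot.py 8
```

```text
[0.5043 0.1183 0.1922] [-0.667  0.186  0.355  1.986 -0.077  0.983  1.406] [-0.21 -0.19 -0.91] [[0.994, -0.0, -0.11], [0.11, -0.0, 0.994], [-0.0, -1.0, -0.0]]
```

View pics/cs8.png

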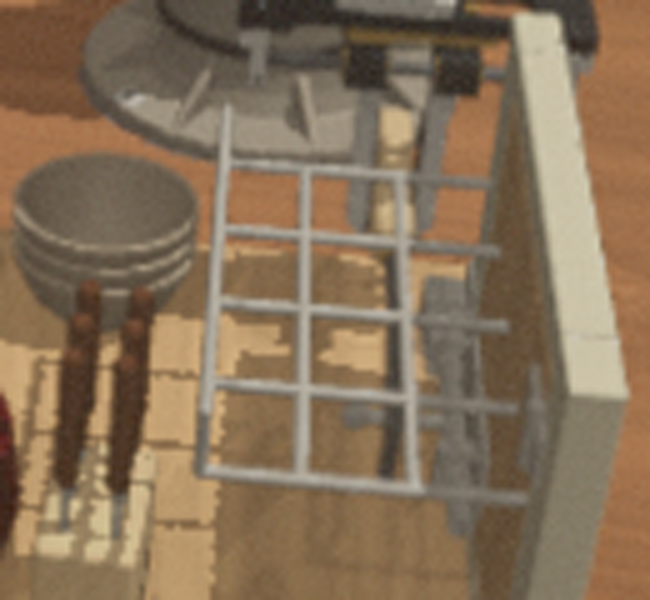

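View pics/ct8.png

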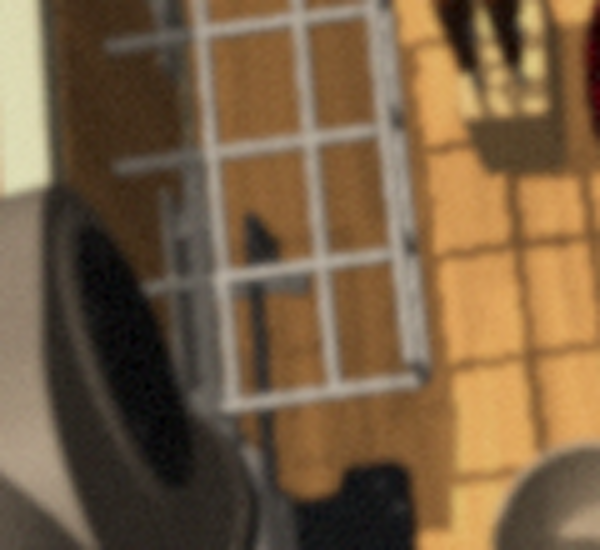

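Both views show the rod over the stem between ball and bar, with the hook past the stem. Now I pull back along the bolt's axis, through free travel first.

Request:
step_arm:
  series:
    - [[-0.005, 0.0015, 0], 0, -1]
    - [[-0.005, -0.0005, 0], 0, -1]
    - [[-0.005, -0.0005, 0], 0, -1]
    - [[-0.003, -0.0005, 0], 0, -1]
    - [[0, 0, 0], 0, -1]

```text
t: 11.8
tcp_pos: [0.486, 0.1184, 0.1923]
tcp_rot: [[0.994, 0.0, -0.11], [0.11, 0.0, 0.994], [0.0, -1.0, 0.0]]
ft_force: [-0.1, 1.3, -1.3]
finger_gap: 0.0216
```

Request:
step_arm:
  series:
    - [[-0.001, -0.0001, 0], 0, -1]
    - [[-0.001, -0.0001, 0], 0, -1]

```text
t: 12.05
tcp_pos: [0.4842, 0.1182, 0.1922]
tcp_rot: [[0.994, 0.0, -0.11], [0.11, -0.0, 0.994], [-0.0, -1.0, -0.0]]
ft_force: [-0.4, -0.2, -1.0]
finger_gap: 0.0216
```

Request:
step_arm:
  series:
    - [[-0.001, -0.0001, 0], 0, -1]
    - [[-0.001, -0.0001, 0], 0, -1]

```text
t: 12.3
tcp_pos: [0.4827, 0.118, 0.1924]
tcp_rot: [[0.994, 0.001, -0.11], [0.11, 0.0, 0.994], [0.001, -1.0, 0.0]]
ft_force: [5.4, 0.3, -3.1]
finger_gap: 0.0216
```

Request:
step_arm:
  series:
    - [[-0.001, -0.0001, 0], 0, -1]
    - [[-0.001, -0.0001, 0], 0, -1]

```text
t: 12.55
tcp_pos: [0.4803, 0.1178, 0.1923]
tcp_rot: [[0.994, 0.0, -0.11], [0.11, 0.0, 0.994], [0.0, -1.0, -0.0]]
ft_force: [4.2, 0.1, -2.3]
finger_gap: 0.0216
```

Contact came at TCP x ≈ 0.483, close to the prediction, and the bolt drags at about 5 N.

Request:
step_arm:
  series:
    - [[-0.001, -0.0001, 0], 0, -1]
    - [[-0.001, -0.0001, 0], 0, -1]
    - [[-0.001, -0.0001, 0], 0, -1]
    - [[-0.001, -0.0001, 0], 0, -1]
    - [[-0.001, -0.0001, 0], 0, -1]
    - [[-0.001, -0.0001, 0], 0, -1]

```text
t: 13.3
tcp_pos: [0.4741, 0.1172, 0.1922]
tcp_rot: [[0.994, 0.0, -0.11], [0.11, -0.0, 0.994], [-0.0, -1.0, -0.0]]
ft_force: [4.1, 0.9, -2.4]
finger_gap: 0.0218
```

Request:
step_arm:
  series:
    - [[-0.001, -0.0001, 0], 0, -1]

```text
t: 13.42
tcp_pos: [0.4731, 0.1171, 0.1922]
tcp_rot: [[0.994, 0.0, -0.11], [0.11, -0.0, 0.994], [0.0, -1.0, -0.0]]
ft_force: [5.3, 0.2, -1.8]
finger_gap: 0.0218
```

Request:
step_arm:
  series:
    - [[-0.001, -0.0001, 0], 0, -1]

```text
t: 13.55
tcp_pos: [0.4721, 0.1169, 0.1922]
tcp_rot: [[0.994, -0.0, -0.11], [0.11, -0.0, 0.994], [-0.0, -1.0, -0.0]]
ft_force: [4.2, -0.3, -1.6]
finger_gap: 0.0218
```

Request:
step_arm:
  series:
    - [[-0.001, -0.0001, 0], 0, -1]

```text
t: 13.68
tcp_pos: [0.4711, 0.1169, 0.1922]
tcp_rot: [[0.994, 0.0, -0.11], [0.11, -0.0, 0.994], [0.0, -1.0, -0.0]]
ft_force: [4.8, -0.8, -2.6]
finger_gap: 0.0219
```

Request:
step_arm:
  series:
    - [[0, 0, 0], 0, -1]

```text
t: 13.8
tcp_pos: [0.471, 0.1169, 0.1922]
tcp_rot: [[0.994, -0.0, -0.11], [0.11, -0.0, 0.994], [-0.0, -1.0, -0.0]]
ft_force: [3.1, -1.1, -2.0]
finger_gap: 0.0216
```

Request:
step_arm:
  series:
    - [[-0.0005, 0, 0], 0, -1]
    - [[0, 0, 0], 0, -1]

```text
t: 14.05
tcp_pos: [0.4706, 0.1169, 0.1922]
tcp_rot: [[0.994, -0.0, -0.11], [0.11, -0.0, 0.994], [-0.0, -1.0, -0.0]]
ft_force: [4.4, -0.0, -2.3]
finger_gap: 0.0219
```

Request:
step_arm:
  series:
    - [[0.0003, 0, 0], 0, -1]
    - [[0, 0, 0], 0, -1]

```text
t: 14.3
tcp_pos: [0.4708, 0.1169, 0.1921]
tcp_rot: [[0.994, -0.0, -0.11], [0.11, -0.0, 0.994], [-0.0, -1.0, -0.0]]
ft_force: [2.1, 0.4, -1.4]
finger_gap: 0.0216
```

Request:
step_arm:
  series:
    - [[0.0003, 0, 0], 0, -1]
    - [[0, 0, 0], 0, -1]

```text
t: 14.55
tcp_pos: [0.471, 0.1169, 0.1921]
tcp_rot: [[0.994, -0.001, -0.11], [0.11, -0.0, 0.994], [-0.001, -1.0, -0.0]]
ft_force: [-0.0, 0.4, -1.4]
finger_gap: 0.0217
```

Stiffness is about 7–8 N/mm, so 0.8 mm rows in pairs stay well below 25 N.

Request:
step_arm:
  series:
    - [[-0.0006, 0, 0], 0, -1]
    - [[-0.0008, -0.0001, 0], 0, -1]

```text
t: 14.8
tcp_pos: [0.4702, 0.1169, 0.1923]
tcp_rot: [[0.994, 0.001, -0.11], [0.11, 0.0, 0.994], [0.001, -1.0, 0.0]]
ft_force: [5.3, 0.8, -2.9]
finger_gap: 0.0214
```

Request:
step_arm:
  series:
    - [[-0.0008, -0.0001, 0], 0, -1]
    - [[-0.0008, -0.0001, 0], 0, -1]

```text
t: 15.05
tcp_pos: [0.4684, 0.1166, 0.1923]
tcp_rot: [[0.994, 0.0, -0.11], [0.11, 0.0, 0.994], [0.0, -1.0, 0.0]]
ft_force: [4.6, -0.3, -1.7]
finger_gap: 0.022
```

Request:
step_arm:
  series:
    - [[-0.0008, -0.0001, 0], 0, -1]
    - [[-0.0008, -0.0001, 0], 0, -1]

```text
t: 15.3
tcp_pos: [0.4667, 0.1164, 0.1922]
tcp_rot: [[0.994, 0.0, -0.11], [0.11, 0.0, 0.994], [0.0, -1.0, -0.0]]
ft_force: [4.4, 0.1, -2.1]
finger_gap: 0.0216
```

Request:
step_arm:
  series:
    - [[-0.0008, -0.0001, 0], 0, -1]
    - [[-0.0008, -0.0001, 0], 0, -1]

```text
t: 15.55
tcp_pos: [0.465, 0.1162, 0.1922]
tcp_rot: [[0.994, 0.0, -0.11], [0.11, -0.0, 0.994], [0.0, -1.0, -0.0]]
ft_force: [4.7, 1.1, -2.0]
finger_gap: 0.0216
```

Request:
step_arm:
  series:
    - [[-0.0008, -0.0001, 0], 0, -1]
    - [[-0.0008, -0.0001, 0], 0, -1]

```text
t: 15.8
tcp_pos: [0.4634, 0.116, 0.1922]
tcp_rot: [[0.994, 0.0, -0.11], [0.11, -0.0, 0.994], [0.0, -1.0, -0.0]]
ft_force: [5.3, 0.3, -2.3]
finger_gap: 0.0217
```

Request:
step_arm:
  series:
    - [[-0.0008, -0.0001, 0], 0, -1]
    - [[-0.0008, -0.0001, 0], 0, -1]

```text
t: 16.05
tcp_pos: [0.4619, 0.1158, 0.1922]
tcp_rot: [[0.994, 0.0, -0.11], [0.11, -0.0, 0.994], [0.0, -1.0, -0.0]]
ft_force: [7.6, 0.1, -3.2]
finger_gap: 0.0215
```

Request:
step_arm:
  series:
    - [[-0.0005, 0, 0], 0, -1]

```text
t: 16.18
tcp_pos: [0.4618, 0.1159, 0.1924]
tcp_rot: [[0.994, 0.001, -0.11], [0.11, 0.0, 0.994], [0.001, -1.0, 0.0]]
ft_force: [8.9, 0.6, -3.9]
finger_gap: 0.0213
```

Request:
step_arm:
  series:
    - [[-0.0005, 0, 0], 0, -1]
    - [[0, 0, 0], 0, -1]

```text
t: 16.42
tcp_pos: [0.4617, 0.1159, 0.1925]
tcp_rot: [[0.994, 0.002, -0.11], [0.11, 0.0, 0.994], [0.002, -1.0, 0.0]]
ft_force: [10.0, 1.6, -4.3]
finger_gap: 0.0217
```

Request:
step_arm:
  series:
    - [[-0.0005, 0, 0], 0, -1]
    - [[0, 0, 0], 0, -1]

```text
t: 16.68
tcp_pos: [0.4616, 0.116, 0.1926]
tcp_rot: [[0.994, 0.003, -0.11], [0.11, 0.0, 0.994], [0.003, -1.0, 0.0]]
ft_force: [12.1, 1.1, -4.9]
finger_gap: 0.0219
```

Request:
step_arm:
  series:
    - [[0.0015, 0, 0], 0, -1]
    - [[0.004, 0.0004, 0], 0, -1]
    - [[0.006, 0.0007, 0], 0, -1]
    - [[0.006, 0.0007, 0], 0, -1]
    - [[0.006, 0.0007, 0], 0, -1]
    - [[0, 0, 0], 0, -1]

```text
t: 17.42
tcp_pos: [0.4842, 0.1183, 0.1921]
tcp_rot: [[0.994, -0.0, -0.11], [0.11, -0.0, 0.994], [-0.0, -1.0, -0.0]]
ft_force: [-0.3, -0.5, -1.2]
finger_gap: 0.0217
```

```bash
python3 shot.py 9
```

```text
[0.4842 0.1183 0.1921] [-0.684  0.15   0.35   2.025 -0.062  0.976  1.378] [-0.27 -0.49 -1.24] [[0.994, -0.0, -0.11], [0.11, -0.0, 0.994], [-0.0, -1.0, -0.0]]
```

View pics/cs9.png

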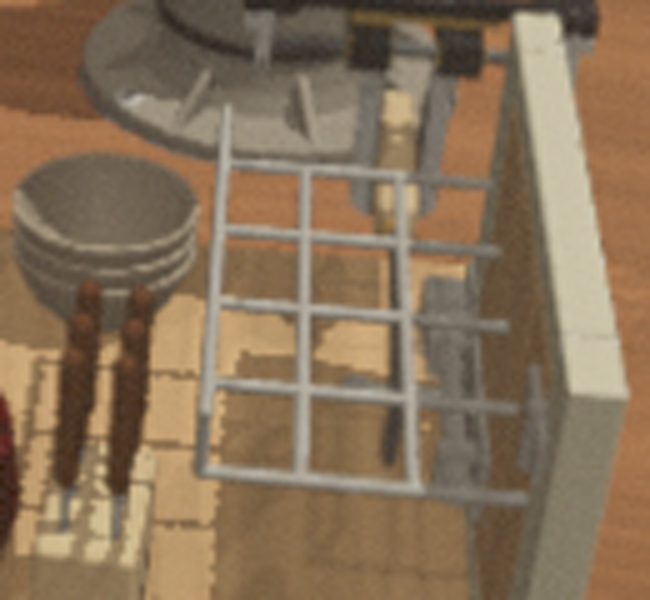

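View pics/ct9.png

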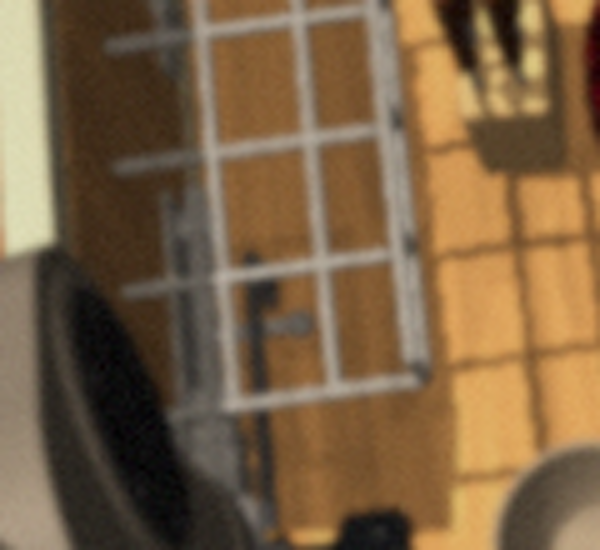

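The bolt has moved towards the keep: its stem is at row 325 in the top crop, before 285. The hook's lip is clear past it. I raise it and leave the way I came.

Request:
step_arm:
  series:
    - [[0.002, 0, 0.01], 0, -1]
    - [[0, 0, 0.014], 0, -1]
    - [[0, 0, 0.015], 0, -1]
    - [[0, 0, 0], 0, -1]
    - [[0, -0.03, 0], 0, -1]
    - [[0, -0.04, 0], 0, -1]
    - [[0, -0.04, 0], 0, -1]
    - [[0, -0.04, 0], 0, -1]
    - [[0, 0, 0.03], 0, -1]
    - [[0, 0, 0.05], 0, -1]
    - [[0, 0, 0], 0, -1]

```text
t: 18.9
tcp_pos: [0.4873, -0.0318, 0.3141]
tcp_rot: [[0.994, 0.005, -0.11], [0.11, 0.001, 0.994], [0.005, -1.0, 0.001]]
ft_force: [0.8, -0.3, -2.2]
finger_gap: 0.0218
```

```bash
python3 shot.py 10
python3 - <<'E'
import cv2
b=cv2.imread("pics/scene10.png"); cv2.imwrite("pics/z3.png",cv2.resize(b[205:275,370:420],None,fx=8,fy=8,interpolation=cv2.INTER_CUBIC))
E
```

```text
[ 0.4873 -0.0318  0.3141] [-0.531  0.006  0.474  1.894 -0.004  1.238  1.625] [ 0.75 -0.32 -2.17] [[0.994, 0.005, -0.11], [0.11, 0.001, 0.994], [0.005, -1.0, 0.001]]
```

View pics/scene10.png

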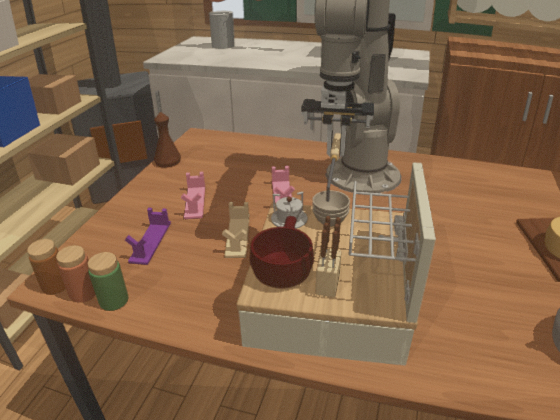

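View pics/z3.png

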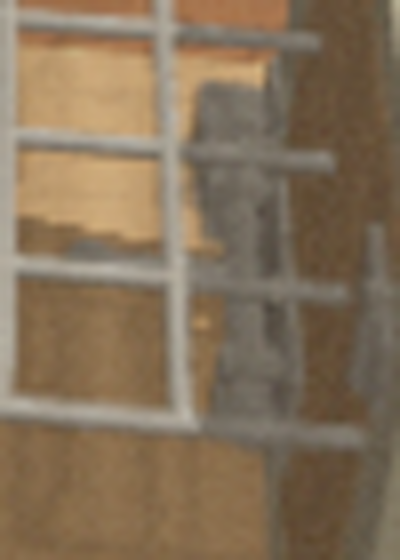

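Bolt stays drawn. I return to the hover above the rest, the same pose as the earlier picture, to compare how the rod sits in the grip.

Request:
step_arm:
  series:
    - [[-0.003, -0.05, 0], 2, -1]
    - [[-0.003, -0.05, 0], 2, -1]
    - [[-0.003, -0.05, 0], 2, -1]
    - [[-0.003, -0.05, 0], 2, -1]
    - [[-0.003, -0.05, 0], 2, -1]
    - [[-0.003, -0.047, -0.004], 0.8, -1]
    - [[0, 0, 0], 0, -1]
    - [[0, 0, 0], 0, -1]

```text
t: 20.0
tcp_pos: [0.4675, -0.3281, 0.306]
tcp_rot: [[0.956, -0.002, -0.294], [0.294, 0.001, 0.956], [-0.002, -1.0, 0.001]]
ft_force: [0.3, -0.1, -0.8]
finger_gap: 0.0219
```

Run:
```python
from rig import manip
import cv2,pickle,numpy as np
s=manip.state(); p=manip.capture("wrist"); cv2.imwrite("pics/w11.png",p["frame"]); pickle.dump((s,p),open("w11.pkl","wb"))
print(s["tcp_pos"],s["q"],s["tcp_rot"],s["ft_force"],s["moment"])
p=manip.capture("scene"); cv2.imwrite("pics/scene11.png",p["frame"])
p=manip.capture("top"); cv2.imwrite("pics/top11.png",p["frame"])
a=cv2.imread("pics/wrist5.png");b=cv2.imread("pics/w11.png")
cv2.imwrite("pics/cmp1.png",np.hstack([cv2.resize(x[100:410,220:340],None,fx=1.9,fy=1.9) for x in(a,b)]))
a=cv2.imread("pics/scene5.png");b=cv2.imread("pics/scene11.png");c=cv2.imread("pics/top5.png");d=cv2.imread("pics/top11.png")
cv2.imwrite("pics/cmp2.png",np.hstack([cv2.resize(x,None,fx=4,fy=4,interpolation=cv2.INTER_CUBIC) for x in(a[110:200,205:250],b[110:200,205:250],c[105:195,310:355],d[105:195,310:355])]))
```

```text
[ 0.46754659 -0.32811766  0.30598255] [-0.12867525  0.21289613  0.7499455   1.74710592 -0.15197848  1.24305166
  2.52877586] [[ 9.55761582e-01 -1.93041342e-03 -2.94136146e-01]
 [ 2.94137597e-01  5.10254066e-04  9.55762948e-01]
 [-1.69493346e-03 -9.99998007e-01  1.05548840e-03]] [ 0.33336609 -0.05348476 -0.82424304] [ 0.02137703  0.13301825 -0.0098015 ]
```

View pics/cmp1.png

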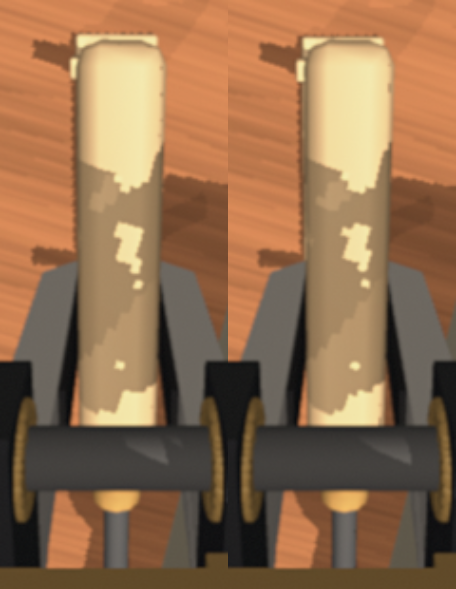

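View pics/cmp2.png

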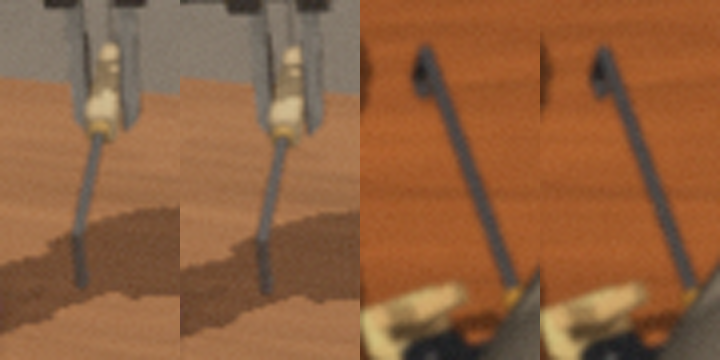

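The rod sits in the grip exactly as before. Descend.

Request:
step_arm:
  series:
    - [[0.0017, -0.0007, -0.03], 0, -1]
    - [[0, 0, -0.05], 0, -1]
    - [[0, 0, -0.05], 0, -1]
    - [[0, 0, -0.04], 0, -1]
    - [[0, 0, -0.025], 0, -1]
    - [[0, 0, 0], 0, -1]
    - [[0, 0, 0], 0, -1]

```text
t: 21.02
tcp_pos: [0.4702, -0.3294, 0.1133]
tcp_rot: [[0.956, 0.001, -0.295], [0.295, -0.0, 0.956], [0.001, -1.0, -0.001]]
ft_force: [0.2, -0.7, -1.0]
finger_gap: 0.0215
```

Request:
step_arm:
  series:
    - [[-0.001, 0.0006, -0.02], 0, -1]
    - [[0, 0, -0.02], 0, -1]
    - [[0, 0, -0.015], 0, -1]
    - [[0, 0, 0], 0, -1]
    - [[0, 0, 0], 0, -1]

```text
t: 21.65
tcp_pos: [0.469, -0.3292, 0.0581]
tcp_rot: [[0.956, 0.001, -0.294], [0.294, -0.001, 0.956], [0.001, -1.0, -0.001]]
ft_force: [-0.8, 0.1, -1.5]
finger_gap: 0.0215
```

Request:
step_arm:
  series:
    - [[0.0002, 0.0004, -0.005], 0, -1]
    - [[0, 0, -0.004], 0, -1]
    - [[0, 0, -0.002], 0, -1]
    - [[0, 0, 0], 0, -1]

```text
t: 22.15
tcp_pos: [0.469, -0.3288, 0.0463]
tcp_rot: [[0.956, 0.001, -0.294], [0.294, -0.001, 0.956], [0.0, -1.0, -0.001]]
ft_force: [1.3, -2.5, 0.5]
finger_gap: 0.0218
```

Request:
step_arm:
  series:
    - [[0, 0, -0.0005], 0, -1]
    - [[0, 0, 0], 0, -1]
  force: 10

```text
t: 22.4
tcp_pos: [0.469, -0.3287, 0.046]
tcp_rot: [[0.956, 0.001, -0.294], [0.294, -0.0, 0.956], [0.0, -1.0, -0.001]]
ft_force: [1.1, -2.1, 3.6]
finger_gap: 0.0223
```

Request:
step_arm:
  series:
    - [[0, 0, 0], 0, -0.4]
    - [[0, 0, 0], 0, -0.3]
    - [[0, 0, 0], 0, -0.1]
    - [[0, 0, 0], 0, 0.1]
    - [[0, 0, 0], 0, 0.1]
    - [[0, 0, 0], 0, 0.1]

```text
t: 23.15
tcp_pos: [0.4688, -0.3284, 0.0457]
tcp_rot: [[0.956, -0.0, -0.294], [0.294, -0.0, 0.956], [-0.0, -1.0, 0.0]]
ft_force: [-0.7, -0.3, -0.1]
finger_gap: 0.0519
```

Run:
```python
from rig import manip
import cv2
s=manip.state(); p=manip.capture("wrist"); cv2.imwrite("pics/w12.png",p["frame"])
print(s["tcp_pos"],s["ft_force"])
```

```text
[ 0.46875462 -0.32836549  0.04567746] [-0.68045439 -0.32978935 -0.06547183]
```

View pics/w12.png

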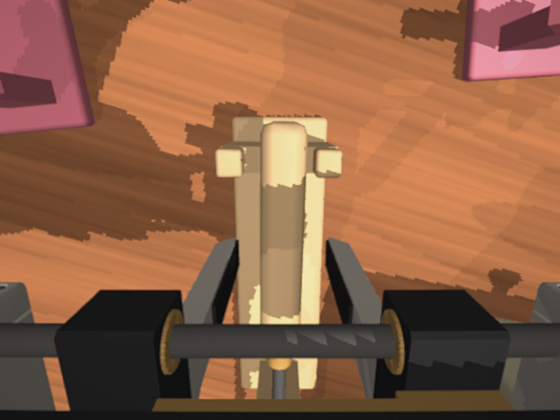

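The rod lies in its rest as before (handle at u ≈ 283, between the cheeks). I retreat upward and do the final checks against the start pictures.

Request:
step_arm:
  series:
    - [[0, 0, 0.03], 0, 0.1]
    - [[0, 0, 0.04], 0, 0.1]
    - [[0, 0, 0.05], 0, 0.1]
    - [[0, 0, 0.05], 0, 0.1]
    - [[-0.04, -0.03, 0.05], 0, 0.1]
    - [[-0.05, -0.05, 0], 0, 0.1]
    - [[-0.03, -0.05, 0], 0, 0.1]
    - [[0, -0.05, 0], 0, 0.1]
    - [[0, 0, 0], 0, 0.1]
    - [[0, 0, 0], 0, 0.1]
    - [[0, 0, 0], 0, 0.1]

```text
t: 24.58
tcp_pos: [0.3786, -0.4453, 0.2586]
tcp_rot: [[0.955, -0.007, -0.298], [0.298, -0.001, 0.955], [-0.007, -1.0, 0.001]]
ft_force: [0.4, -0.0, -0.1]
finger_gap: 0.0521
```

Run:
```python
from rig import manip
import cv2,numpy as np
s=manip.state(); print(s["tcp_pos"],s["q"],s["qd"].max() if hasattr(s["qd"],"max") else s["qd"],s["ft_force"])
p=manip.capture("scene"); cv2.imwrite("pics/scene13.png",p["frame"])
p=manip.capture("top"); cv2.imwrite("pics/top13.png",p["frame"])
a=cv2.imread("pics/scene0.png");b=cv2.imread("pics/scene13.png");c=cv2.imread("pics/top0.png");d=cv2.imread("pics/top13.png")
cv2.imwrite("pics/cmp3.png",np.hstack([cv2.resize(x,None,fx=2.6,fy=2.6,interpolation=cv2.INTER_CUBIC) for x in(a[185:275,205:275],b[185:275,205:275],c[150:255,300:365][:90],d[150:255,300:365][:90])]))
cv2.imwrite("pics/cmp4.png",np.vstack([np.hstack([a[150:350,220:440],b[150:350,220:440]]),np.hstack([c[20:240,85:305],d[20:240,85:305]])]))
```

```text
[ 0.37860799 -0.44527508  0.25864702] [ 0.43072639  0.24388887  0.38855628  1.76648335 -0.09332442  1.15442079
  2.72012574] 0.0019962900443761685 [ 0.39768914 -0.02381316 -0.10670607]
```

View pics/cmp3.png

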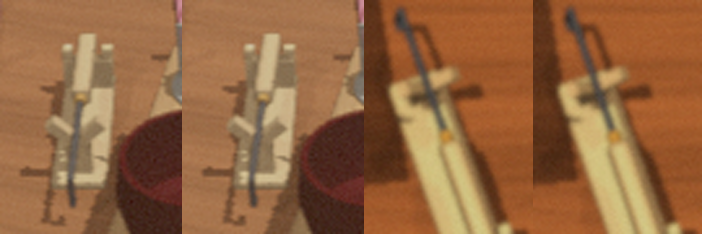

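View pics/cmp4.png

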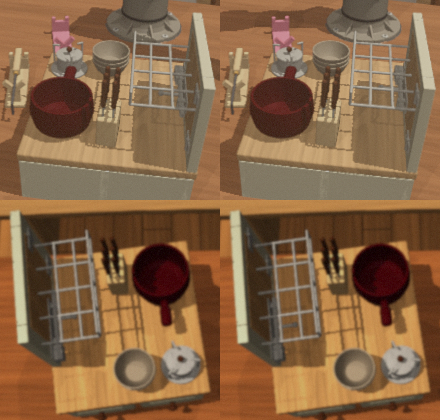

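```bash
python3 -c "
from rig import manip
print(manip.hand_in())"
```

```text
the job is handed in; nothing more can be done
None
```

The bolt is drawn into its keep, the rod is back in its rest, and the job was handed in about 25 s into the 70 s allowed; no verdict was reported.

- **Drawing the bolt:** I lowered the hook over the stem from above and behind, and pulled along the bolt's axis. It dragged at about 5 N for roughly 21 mm and then stopped dead. The reading rose to about 12 N while the tool stayed put, so I take that as the keep's floor. The gripper never went near the bolt.
- **Unhooking and return:** I unhooked and lifted out with no sign of moving the bolt. I then laid the rod back at the pose I took it from.
- **Last checks:**
  - Before and after pictures show the rod lying in the rest as before, to within about a pixel, and the pot, burner, bowls and forks unmoved.
  - The bolt stayed drawn after I unhooked.
  - At the end the arm was clear of everything with near-zero force.
- **Disagreements:**
  - The rod's heading came out at 17.9° from the fixed cameras and 17.0° from the wrist camera; I used 17.0° and the grasp was square.
  - Fitting the unit left errors of up to about 4 pixels in the fixed cameras, but contact with the stem came within 2 mm of the prediction.
  - The keep's floor cannot be seen, so bottoming rests on the force and the stop alone.

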